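# Right the fallen seasonings and shut the tray's drop side

### The arm

A 7-joint arm with a two-finger parallel gripper is mounted at the origin on the work surface. World frame = base frame: x ahead of the robot, y to its left, z up, the work surface at z = 0. Lengths are in mm, angles in rad, forces in N, time in s.
With the tool pointing down it reaches from about 400 to 750 mm from the base axis. Payload 19.5 kg.
Tool frame: the origin (TCP) lies at the very end of the fingers, on their centre line; the grasp point (between the pads) lies 19 mm behind it; x points along the fingers, y is the direction in which the jaws open and shut, and the axes are right-handed (so a half turn about x gives the same grasp; the last joint's range is limited). The gripper opens to 85 mm and grips with 20 to 120 N. Pads are 22 mm wide; open, the fingers measure 114 mm over their backs; the gripper's body (76 mm by 85 mm) begins 54 mm behind the grasp point. The pads swing forward as they close: fully open they stand 13 mm farther back than shut.
Start: joints at [1.114, 0.707, -0.028, 1.485, 0.022, 0.951, -0.075], TCP at [231.719, -526.214, 231.268] pointing down, gripper open.
Joint ranges: [-2.71, 2.71], [-0.32, 2.16], [-1.57, 1.52], [0, 2.45], [-1.46, 4.6], [0, 2.02], [-2.83, 2.83]. Speed limits (rad/s): [1.89, 1.89, 2.57, 2.57, 3.01, 3.01, 3.01].

### API

Orientations are given as a 3x3 rotation matrix whose columns are the frame's x, y, z axes.
In Python, from rig import status, optics, ticket gives the robot as it stands.
- The arm moves only by the tool step_arm, never from a script. Its argument "plan" is a list of rows, each a list of 6 numbers: the shift along the tool's x, y, z in units of 0.5 m (1.0 is 0.5 m), then the turn, a rotation vector about the tool's x, y, z in units of 1.5 rad (1.0 is 1.5 rad). In form: [[dx, dy, dz, rx, ry, rz], ...]. A call has 1 to 5 rows; each row is the pose to reach, as a shift and turn from the pose commanded when the call began, along the tool's axes at that moment; what a row does not reach only later rows make up. A row lasts 1/10 s, in which the tool goes at most 50 mm and 8.59 degrees, less where a joint would pass 70% of its speed; a pose out of reach is approached as far as the arm can. A call with a number of a shift or a turn outside -1 to 1 is refused whole. A call with a gripper value outside its range is refused whole. "jaw" is the closure, from 0 (fully open) to 1 (shut), set as the call begins (left out, the last holds). The fingers move at their own pace and stop on an object; the grip force is fixed at half the most. Time passes only in rows, so rows that repeat a pose let the fingers close. It gives the time, the measured TCP pose, the force and the opening at its end, in the units of the state.
- status.observe(): the state, without advancing time (a new reading comes with each control period).
- optics.grab_frame(name): name is "side" or "top" or "wrist"; returns the picture (480x640x3 uint8, red, green, blue); there is no depth.
- optics.camera_params(name): a dict with "mtx" (3x3 intrinsics, pixels), "k1" (the pictures are not rectified: a ray, as slopes to the right and down, at radius r is drawn at 1 + k1 r^2 times it, then the intrinsics apply), "R" (3x3) and "t" (3): a world point X has camera coordinates R X + t; the wrist camera has in their place "T_tool_cam" (4x4, takes a point from camera to tool coordinates, whose origin is the TCP and whose axes are the tool frame's). Camera axes: x right, y down, z forward; pixel columns grow to the right and rows downward; lengths in mm; the calibration is good to about 2 mm. A picture is of the moment at which its call begins: read the wrist's pose just before it. camera_params takes no time and is no camera call.
- ticket.job_done(): hands the job in, once; it reports no verdict.
The state is a dict: "time_s": time; "q": joint angles; "qd": joint speeds; "effort": joint torques, N m; "tool_pos": TCP position; "eef_rot": TCP orientation; "wrist_force": force on the tool from outside, world axes, zero at the start; "torque": the same for the moment, N m; "width": finger opening in mm.
Only numpy, scipy, OpenCV 4.12 (cv2) and the standard library are available. Lean on these libraries where they do the work, as an engineer would, in place of code of your own. Each camera call takes 0.05 s, during which the arm holds its last target. There are 200 camera calls.

### The job

The drop-down side of the wooden seasoning tray was left open and the square tin and the square bottle have toppled out across it. Stand both upright in the tray's row again, caps up, setting them down gently, and only then lift the drop side up gently until it stands fully shut against its stop. Do not tip or shift the three round containers standing in the row, and leave everything else on the table alone.

Things in the scene. Friction and masses are not known exactly. Their poses are not given: they have to be found in the camera images.
- tray: Long pale wooden tray, fixed, 436 mm long (x), inside 64 mm deep (y). Origin on the table under the centre of the inner floor; z up. Floor top at z = 18 mm. Fixed wall at y = +32 mm and end walls, tops at z = 50 mm; the -y side is the drop side. Row of five places at x about -176, -88, 0, 88, 176 mm, y = 0: round containers at 1st, 3rd, 5th; gaps at 2nd and 4th.
- side (a joint): The tray's drop side, a board 432 mm long, 55 mm high, 8 mm thick, hinged along the tray floor's -y edge (y = -32, z = 18 mm). 0 rad: open, flat, pointing to the tray's -y, its upper face flush with the floor; 1.57 rad: upright, shut on its stop. The stiff hinge stays where it is left.
- side_hinge (a point): Middle of the drop side's hinge axis (axis along the tray's x).
- side_tab (a point): Point on the pull tab in the middle of the drop side's free edge. Tab: 24 mm wide (tray x), 8 mm thick, reaching 85 mm from the hinge axis; this point is 75 mm from that axis, mid-thickness (4 mm under the upper face when open).
- short_tin: Plain metal tin, square 52 x 52 mm, 102 mm long, plus a round black cap 38 mm across, 20 mm high (122 mm in all), about 0.22 kg. Origin: centre of its base; z runs from base to cap, x and y square to its sides. Starts lying, base in one gap of the row, cap out over the open drop side, x level, y up.
- tall_bottle: White plastic bottle with a square 52 x 52 mm section 112 mm long, then a tapered shoulder and a round grey cap of 34 mm diameter (144 mm in all), about 0.22 kg. Origin and axes as for the tin; starts lying in the same way at the other gap.
- jar_a: Round amber glass jar, standing in the row, 46 mm in diameter, 100 mm tall; origin: centre of its base. Stays where it is.
- jar_b: Round green glass jar, standing in the row, 46 mm in diameter, 100 mm tall; origin: centre of its base. Stays where it is.
- jar_c: Round can, standing in the row, 46 mm in diameter, 105 mm tall; origin: centre of its base. Stays where it is.
- funnel: Plastic funnel standing mouth down, 110 mm across, 100 mm tall; origin: centre of its underside. Bystander.
- glass_bowl: Glass bowl, 150 mm across, 65 mm tall; origin: centre of its underside. Bystander.
- spoon_rest: White ceramic spoon rest, a 100 mm disc 16 mm high with a flat handle reaching 120 mm from the disc's centre along its -x; origin: centre of the disc's underside. Bystander.
- mug: Ceramic mug, 80 mm across, 90 mm tall; origin: centre of its underside. Bystander.

How it is judged:
By the outcome, as a careful person would: the job done as asked, in the order asked, and still so for the second after the job is handed in, with the robot touching nothing.
It also fails if it takes over 72 s, if anything falls off the work surface, if the arm or the gripper's body presses on something with over 40 N, if the wrist force passes 120 N, or if a joint passes its speed limit or range.

## Working session

There is one attempt and no reset: what is moved stays moved. The work goes in short steps, Python scripts to look and compute and a tool call to move; the robot and the scene stay as the last step left them, time stands still between calls to the robot, and variables do not carry over. Pictures are saved under pics/ and viewed, about 8 in all and at most 12, crops included, and the job is handed in when it is done.

Besides the shell and the picture viewer there is one more tool, called after "Request:" in YAML: its name, and indented under it one key for each argument. step_arm: Moves the arm, as the interface text tells. Its arguments: {"type":"object","properties":{"plan":{"type":"array","items":{"type":"array","items":{"type":"number","minimum":-1,"maximum":1}}},"jaw":{"type":"number"}},"required":["plan"]}

```bash
mkdir -p pics; ls; python3 - <<'E'
from rig import status, optics
import cv2,numpy as np
np.set_printoptions(precision=4,suppress=True)
s=status.observe(); print(s)
for n in("side","top","wrist"):
    im=optics.grab_frame(n); cv2.imwrite(f"pics/{n}0.png",im[:,:,::-1]); print(n,optics.camera_params(n))
E
```

```text
pics
{'time_s': 0.0, 'q': array([ 1.1143,  0.7071, -0.0276,  1.485 ,  0.022 ,  0.9509, -0.0755]), 'qd': array([ 0.0003, -0.0027, -0.0011,  0.0006,  0.0003,  0.0011,  0.0009]), 'effort': array([ -0.0003, -88.322 ,   1.2345, -23.6169,   0.0168,   0.0065,
         0.0001]), 'tool_pos': array([ 231.6174, -525.9903,  230.8414]), 'eef_rot': array([[-0.0005,  0.403 , -0.9152],
       [ 0.001 , -0.9152, -0.403 ],
       [-1.    , -0.0011,  0.    ]]), 'wrist_force': array([0.3336, 0.7019, 0.1501]), 'torque': array([-0.0024, -0.04  , -0.0311]), 'width': 85.34102810304928}
side {'mtx': array([[494.9769,   0.    , 319.4524],
       [  0.    , 494.9769, 239.0275],
       [  0.    ,   0.    ,   1.    ]]), 'k1': 0.00970597203127681, 'R': array([[-0.7307, -0.6827, -0.    ],
       [-0.4186,  0.4481, -0.7899],
       [ 0.5393, -0.5772, -0.6132]]), 't': array([401.3395, 279.4695, 833.4704])}
top {'mtx': array([[611.0125,   0.    , 317.8864],
       [  0.    , 611.0125, 229.8835],
       [  0.    ,   0.    ,   1.    ]]), 'k1': -0.1596819288931483, 'R': array([[ 0.0228, -0.9996,  0.0152],
       [-0.98  , -0.0253, -0.1972],
       [ 0.1976, -0.0104, -0.9802]]), 't': array([ -13.8402,  532.5353, 1583.4046])}
wrist {'mtx': array([[367.1112,   0.    , 316.9871],
       [  0.    , 367.1112, 233.1427],
       [  0.    ,   0.    ,   1.    ]]), 'k1': -0.040586498347780976, 'T_tool_cam': array([[   0.0001,   -0.2899,    0.9571, -142.4209],
       [   1.    ,    0.0013,    0.0003,    0.0238],
       [  -0.0013,    0.9571,    0.2899,  -73.4306],
       [   0.    ,    0.    ,    0.    ,    1.    ]])}
```

View pics/top0.png

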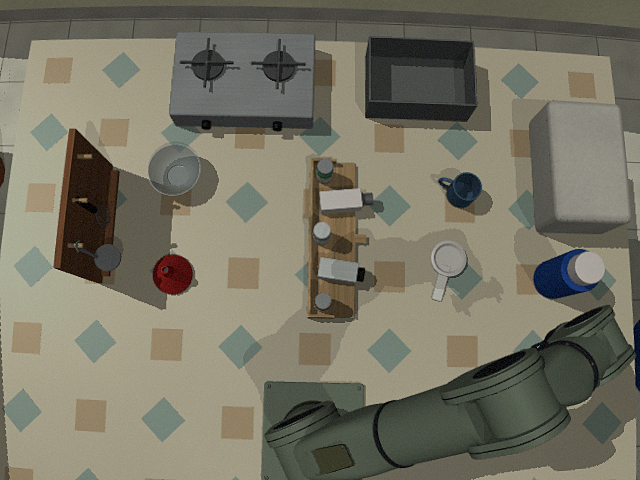

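View pics/side0.png

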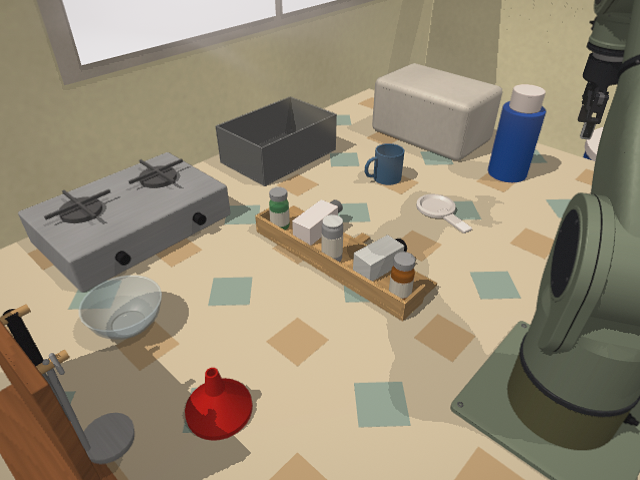

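The top view shows the tray at about (333,238), with the white bottle at (345,201) and the grey tin at (340,271). Both caps point to image right (−y), and the tab is at (362,240). The side view agrees. Next I'll write helpers and make a rough estimate.

```bash
cat > h.py <<'E'
from rig import status, optics, ticket
import cv2, numpy as np
from scipy.spatial.transform import Rotation as Ro
np.set_printoptions(precision=3,suppress=True)
def cam(name, s=None):
    """K,k1, camera->world rotation, camera centre"""
    p=optics.camera_params(name)
    if name=="wrist":
        T=np.array(p["T_tool_cam"]); R=s["eef_rot"]
        return p["mtx"],p["k1"],R@T[:3,:3],R@T[:3,3]+s["tool_pos"]
    return p["mtx"],p["k1"],p["R"].T,-p["R"].T@p["t"]
def ray(c,uv):
    K,k,R,o=c
    d=cv2.undistortPoints(np.array([[uv]],float),K,np.array([k,0,0,0]))[0,0]
    v=R@np.array([d[0],d[1],1]); return o,v/np.linalg.norm(v)
def plane(c,uv,z):
    o,v=ray(c,uv); return o+v*(z-o[2])/v[2]
def proj(c,X):
    K,k,R,o=c
    p,_=cv2.projectPoints((R.T@(np.array(X,float)-o)).reshape(1,1,3),np.zeros(3),np.zeros(3),K,np.array([k,0,0,0.]))
    return p[0,0]
def tri(obs):
    """closest point to rays [(cam,uv),..] and residual"""
    A=np.zeros((3,3));b=np.zeros(3);L=[]
    for c,uv in obs:
        o,v=ray(c,uv);P=np.eye(3)-np.outer(v,v);A+=P;b+=P@o;L.append((o,P))
    X=np.linalg.solve(A,b);return X,[np.linalg.norm(P@(X-o)) for o,P in L]
def step(pos,R,s):
    """row (tool units) taking measured pose s to pos,R"""
    R0=s["eef_rot"]; d=R0.T@(np.array(pos)-s["tool_pos"])/500
    w=Ro.from_matrix(R0.T@R).as_rotvec()/1.5
    return np.r_[d,w].round(3)
def tilt(a,yaw=0):
    """tool down, y along +x(yaw), tilted by a deg: a>0 fingers lean toward +y"""
    D=np.column_stack([[0,0,-1],[1,0,0],[0,-1,0]]).astype(float)
    return Ro.from_euler('z',yaw,degrees=True).as_matrix()@Ro.from_euler('x',a,degrees=True).as_matrix()@D
def shot(n,f):
    s=status.observe(); im=optics.grab_frame(n)[:,:,::-1].copy(); cv2.imwrite("pics/"+f+".png",im); np.savez("pics/"+f+".npz",**{k:s[k] for k in("eef_rot","tool_pos")}); return im,s
def load(f):
    return cv2.imread("pics/"+f+".png"),dict(np.load("pics/"+f+".npz"))
E
python3 - <<'E'
from h import *
c=cam("top")
for uv,z in [((314,158),50),((357,163),18),((357,319),18),((308,317),50),((366,240),14),((340,201),70),((340,271),70),((372,200),44),((362,274),44)]: print(uv,plane(c,uv,z))
s=status.observe()
print(step([490,-100,231],tilt(0),s), tilt(20))
E
```

```text
(314, 158) [735.011  14.38   50.   ]
(357, 163) [ 734.232 -106.746   18.   ]
(357, 319) [ 299.648 -111.302   18.   ]
(308, 317) [300.221  19.637  50.   ]
(366, 240) [ 515.737 -133.797   14.   ]
(340, 201) [609.753 -58.142  70.   ]
(340, 271) [421.012 -61.116  70.   ]
(372, 200) [ 621.534 -146.727   44.   ]
(362, 274) [ 417.813 -121.147   44.   ]
[ 0.    -0.572 -0.816 -0.771 -0.     0.001] [[ 0.     1.     0.   ]
 [ 0.342  0.    -0.94 ]
 [-0.94   0.    -0.342]]
```

Request:
step_arm:
  plan:
    - [0, -0.58, -0.82, -0.77, 0, 0]
    - [0, -0.58, -0.82, -0.77, 0, 0]
    - [0, -0.58, -0.82, -0.77, 0, 0]
    - [0, -0.58, -0.82, -0.77, 0, 0]
    - [0, -0.58, -0.82, -0.77, 0, 0]
  jaw: 0

```text
time_s: 0.65
tool_pos: [360.9, -310.0, 231.3]
eef_rot: [[0.0, 0.921, -0.389], [0.0, -0.389, -0.921], [-1.0, -0.0, -0.0]]
wrist_force: [1.7, -0.2, -0.3]
width: 85.6
```

```bash
python3 - <<'E'
from h import *
s=status.observe(); print(s["time_s"],s["tool_pos"],s["wrist_force"],step([515,-20,245],tilt(0),s))
E
```

```text
0.65 [ 360.947 -310.013  231.328] [ 1.711 -0.19  -0.254] [-0.027  0.058 -0.654 -0.267 -0.    -0.   ]
```

Request:
step_arm:
  plan:
    - [-0.03, 0.06, -0.65, -0.267, 0, 0]
    - [-0.03, 0.06, -0.65, -0.267, 0, 0]
    - [-0.03, 0.06, -0.65, -0.267, 0, 0]
    - [-0.03, 0.06, -0.65, -0.267, 0, 0]
    - [-0.03, 0.06, -0.65, -0.267, 0, 0]

```text
time_s: 1.15
tool_pos: [480.2, -90.6, 242.9]
eef_rot: [[-0.0, 1.0, -0.006], [0.0, -0.006, -1.0], [-1.0, -0.0, -0.0]]
wrist_force: [1.1, -1.1, -0.2]
width: 85.6
```

```bash
python3 - <<'E'
from h import *
s=status.observe(); print(s["time_s"],s["tool_pos"],s["qd"],step([515,-20,245],tilt(0),s))
E
```

```text
1.15 [480.19  -90.622 242.859] [-1.056  0.153  0.082 -0.474 -0.062  0.3   -0.872] [-0.004  0.069 -0.142 -0.004 -0.     0.   ]
```

Request:
step_arm:
  plan:
    - [0, 0.06, -0.1, 0, 0, 0]
    - [0, 0.06, -0.1, 0, 0, 0]
    - [0, 0.06, -0.1, 0, 0, 0]
    - [0, 0.06, -0.1, 0, 0, 0]

```text
time_s: 1.55
tool_pos: [509.4, -43.7, 242.6]
eef_rot: [[-0.001, 1.0, -0.007], [-0.001, -0.007, -1.0], [-1.0, -0.001, 0.001]]
wrist_force: [0.9, 0.1, -0.2]
width: 85.7
```

```bash
python3 - <<'E'
from h import *
im,s=shot("wrist","w1"); print(s["time_s"],s["tool_pos"],s["eef_rot"],s["qd"])
E
```

```text
1.55 [509.4   -43.734 242.637] [[-0.001  1.    -0.007]
 [-0.001 -0.007 -1.   ]
 [-1.    -0.001  0.001]] [ 0.022 -0.006  0.001  0.003 -0.    -0.001  0.001]
```

View pics/w1.png

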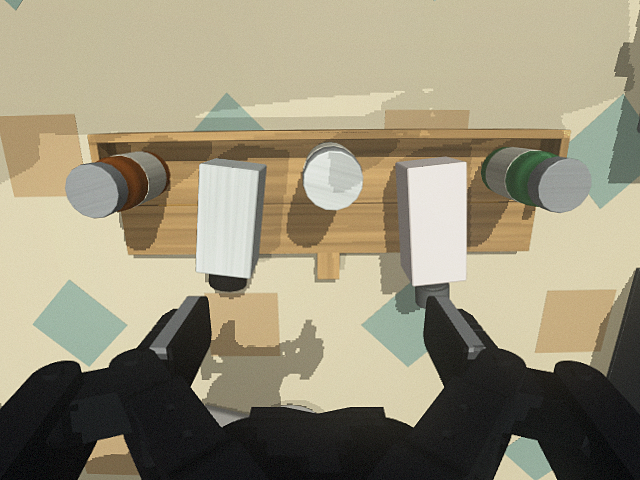

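The wrist view shows the tin's top face at about (203,160)–(249,279) and the bottle's at (409,162)–(467,283). The tab ends at (328,281), and the tray's back wall top runs along row 132. I'll take a second viewpoint 90 mm towards −y for the heights.

Request:
step_arm:
  plan:
    - [0, 0, 0.18, 0, 0, 0]
    - [0, 0, 0.18, 0, 0, 0]
    - [0, 0, 0.18, 0, 0, 0]
    - [0, 0, 0.18, 0, 0, 0]

```text
time_s: 2.0
tool_pos: [508.7, -134.4, 242.8]
eef_rot: [[-0.0, 1.0, -0.009], [-0.0, -0.009, -1.0], [-1.0, -0.0, 0.0]]
wrist_force: [0.3, 1.1, 0.3]
width: 85.5
```

```bash
python3 - <<'E'
from h import *
im,s=shot("wrist","w2"); print(s["time_s"],s["tool_pos"],s["qd"])
for f in("w1","w2"):
    im,s=load(f); h=cv2.cvtColor(im,cv2.COLOR_BGR2HSV)
    m=((h[...,1]<45)&(h[...,2]>165)).astype(np.uint8)*255
    m=cv2.morphologyEx(m,cv2.MORPH_OPEN,np.ones((5,5)))
    cs,_=cv2.findContours(m,cv2.RETR_EXTERNAL,cv2.CHAIN_APPROX_NONE)
    for c in cs:
        if cv2.contourArea(c)>1500:
            print(f,cv2.contourArea(c),cv2.boundingRect(c),cv2.approxPolyDP(c,6,True)[:,0].tolist())
E
```

```text
2.0 [ 508.697 -134.359  242.763] [-0.042 -0.004 -0.018  0.006 -0.004 -0.002 -0.01 ]
w1 2390.5 (363, 300, 63, 66) [[389, 300], [363, 327], [410, 365], [425, 353], [424, 309], [401, 315]]
w1 4172.5 (34, 281, 92, 84) [[67, 281], [34, 326], [91, 364], [125, 323]]
w1 6033.0 (195, 164, 63, 114) [[200, 164], [195, 270], [249, 277], [257, 171]]
w1 6633.5 (407, 162, 60, 124) [[465, 162], [407, 169], [413, 285], [466, 280]]
w1 2695.5 (304, 151, 59, 59) [[327, 151], [308, 164], [304, 187], [315, 204], [339, 209], [357, 197], [362, 175], [351, 156]]
w1 2813.5 (568, 98, 57, 109) [[621, 98], [569, 143], [568, 156], [591, 174], [597, 206], [624, 188], [606, 178]]
w2 4975.5 (17, 205, 97, 96) [[51, 205], [17, 255], [77, 300], [113, 252]]
w2 7577.0 (186, 49, 67, 132) [[191, 49], [186, 173], [243, 180], [252, 56]]
w2 8236.0 (415, 46, 64, 144) [[477, 46], [416, 53], [421, 189], [478, 182]]
w2 3496.5 (303, 6, 64, 71) [[328, 6], [307, 22], [303, 49], [315, 70], [339, 76], [360, 62], [366, 35], [354, 12]]
```

View pics/w2.png

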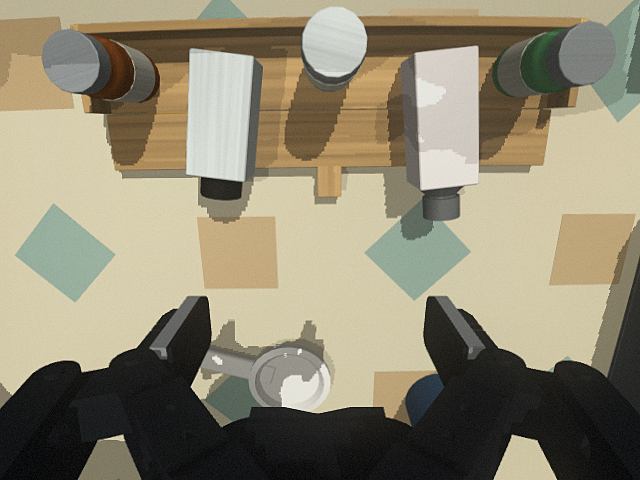

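The second view shows the tin's face at (191,49)–(243,180) and the bottle's at (477,46)–(421,189). The tab end is at (316..341,197), and the board's free edge runs (120,168)–(545,165).

```bash
python3 - <<'E'
from h import *
C=[cam("wrist",load(f)[1]) for f in("w1","w2")]
P={"tin nearL":((195,271),(186,174)),"tin nearR":((249,278),(243,181)),"tin farL":((201,162),(191,49)),"tin farR":((260,169),(253,56)),
"bot farL":((408,167),(416,53)),"bot farR":((466,160),(477,46)),"bot nearL":((413,285),(421,189)),"bot nearR":((467,281),(478,183)),
"wallL":((88,134),(75,24)),"wallR":((570,129),(590,18)),"edgeL":((134,254),(120,168)),"edgeR":((528,250),(545,165)),
"tabL":((316,281),(316,197)),"tabR":((339,281),(341,197)),"jarC":((333,180),(334.5,41)),"amber":((97,190),(75,62)),"green":((558,184),(583,54)),
"tincap":((228,285),(221,188))}
for k,(a,b) in P.items():
    X,r=tri([(C[0],a),(C[1],b)]); z=70 if k[:3] in("tin","bot") else 18
    print(k,X,np.max(r).round(1),"|",plane(C[0],a,z)[:2],plane(C[1],b,z)[:2])
E
```

```text
tin nearL [ 395.011 -102.249   68.802] 0.3 | [ 395.092 -101.79 ] [ 395.796 -102.082]
tin nearR [ 445.157 -108.471   71.129] 0.2 | [ 445.147 -108.95 ] [ 444.704 -108.649]
tin farL [408.141  -2.348  63.883] 0.3 | [410.349  -1.726] [409.794  -3.447]
tin farR [458.82   -8.679  65.252] 0.9 | [460.477  -8.078] [458.667  -9.442]
bot farL [588.035  -7.38   66.241] 0.3 | [586.757  -6.926] [587.463  -8.001]
bot farR [638.102  -1.543  64.469] 0.2 | [636.088  -1.008] [635.679  -2.578]
bot nearL [ 598.609 -116.572   70.596] 0.0 | [ 598.788 -116.851] [ 598.768 -116.677]
bot nearR [ 646.769 -110.844   74.915] 0.6 | [ 649.619 -113.183] [ 648.27  -111.602]
wallL [305.513  22.45   50.646] 1.4 | [283.804  21.762] [287.388  30.326]
wallR [738.412  24.884  48.164] 0.9 | [757.752  24.467] [760.064  32.667]
edgeL [ 315.273 -101.088   25.611] 0.6 | [ 311.803 -103.76 ] [ 310.517 -101.975]
edgeR [ 737.113 -101.883   16.867] 1.2 | [ 735.061 -101.224] [ 737.769 -101.859]
tabL [ 507.332 -131.729   26.729] 0.0 | [ 507.305 -135.666] [ 507.253 -133.455]
tabR [ 531.949 -131.939   26.536] 0.1 | [ 532.336 -135.786] [ 532.631 -133.634]
jarC [520.637  -9.699 123.757] 0.0 | [524.985 -25.719] [525.299  10.983]
amber [341.555 -17.451 113.334] 0.6 | [283.394 -33.987] [281.883  -2.182]
green [692.624 -14.547 113.275] 1.0 | [755.105 -29.965] [758.52    1.761]
tincap [ 426.388 -113.683   75.096] 0.1 | [ 424.895 -116.056] [ 425.148 -114.547]
```

```bash
cat >> h.py <<'E'
def tcp(g,a,yaw,back=0):
    """TCP position for a grasp point g, tool tilt a/yaw, backed off"""
    return np.array(g,float)+(19-back)*tilt(a,yaw)[:,0]
def go(g,a,yaw,back=0):
    s=status.observe();p=tcp(g,a,yaw,back)
    print(s["time_s"],s["tool_pos"].round(1),"->",p.round(1),"row",step(p,tilt(a,yaw),s))
E
python3 - <<'E'
from h import *
go((423.6,-79.8,44),55,-8.3,120)
E
```

```text
2.05 [ 508.9 -133.2  242.8] -> [ 411.7 -161.7  101.9] row [ 0.282 -0.194  0.058  0.085  0.639  0.044]
```

Request:
step_arm:
  plan:
    - [0.05, -0.194, 0.12, 0.02, 0.1, 0.01]
    - [0.1, -0.194, 0.15, 0.04, 0.2, 0.02]
    - [0.15, -0.194, 0.15, 0.06, 0.3, 0.03]
    - [0.2, -0.194, 0.12, 0.07, 0.4, 0.035]
    - [0.25, -0.194, 0.09, 0.08, 0.5, 0.04]

```text
time_s: 2.55
tool_pos: [411.3, -178.7, 117.5]
eef_rot: [[0.075, 0.994, -0.084], [0.533, -0.112, -0.838], [-0.842, 0.018, -0.538]]
wrist_force: [1.6, 0.2, -1.9]
width: 85.5
```

```bash
python3 - <<'E'
from h import *
go((423.6,-79.8,44),55,-8.3,120); print(status.observe()["q"])
E
```

```text
2.55 [ 411.3 -178.7  117.5] -> [ 411.7 -161.7  101.9] row [ 0.044 -0.004 -0.012  0.024  0.261  0.007]
[ 0.986  0.945 -0.617  1.84  -0.051  0.694  0.469]
```

Request:
step_arm:
  plan:
    - [0.03, 0, -0.02, 0.01, 0.14, 0.004]
    - [0.03, 0, -0.02, 0.01, 0.14, 0.004]
    - [0.03, 0, -0.02, 0.01, 0.14, 0.004]
    - [0.03, 0, -0.02, 0.01, 0.14, 0.004]

```text
time_s: 2.95
tool_pos: [414.3, -160.3, 110.8]
eef_rot: [[0.093, 0.992, -0.079], [0.693, -0.122, -0.71], [-0.715, 0.011, -0.7]]
wrist_force: [0.4, -0.6, 0.5]
width: 86.0
```

```bash
python3 - <<'E'
from h import *
go((423.6,-79.8,44),55,-8.3,120); print(status.observe()["q"],status.observe()["eef_rot"])
E
```

```text
2.95 [ 414.3 -160.3  110.8] -> [ 411.7 -161.7  101.9] row [ 0.01  -0.005  0.015  0.016  0.123  0.007]
[ 1.071  1.072 -0.711  1.782 -0.113  0.788  0.537] [[ 0.093  0.992 -0.079]
 [ 0.693 -0.122 -0.71 ]
 [-0.715  0.011 -0.7  ]]
```

Request:
step_arm:
  plan:
    - [0.01, -0.005, 0.015, 0.016, 0.123, 0.007]
    - [0.01, -0.005, 0.015, 0.016, 0.123, 0.007]
    - [0.01, -0.005, 0.015, 0.016, 0.123, 0.007]

```text
time_s: 3.25
tool_pos: [411.4, -162.1, 101.4]
eef_rot: [[0.119, 0.989, -0.085], [0.81, -0.146, -0.567], [-0.574, -0.001, -0.819]]
wrist_force: [0.8, 0.7, -0.6]
width: 85.3
```

```bash
python3 - <<'E'
from h import *
go((423.6,-79.8,44),55,-8.3,120);go((423.6,-79.8,44),55,-8.3,0)
im,s=shot("wrist","w3");print(s["q"])
E
```

```text
3.25 [ 411.4 -162.1  101.4] -> [ 411.7 -161.7  101.9] row [ 0.     0.    -0.001 -0.002  0.    -0.001]
3.25 [ 411.4 -162.1  101.4] -> [425.8 -64.4  33.1] row [ 0.24   0.    -0.001 -0.002  0.    -0.001]
[ 1.149  1.202 -0.763  1.705 -0.155  0.901  0.594]
```

View pics/w3.png

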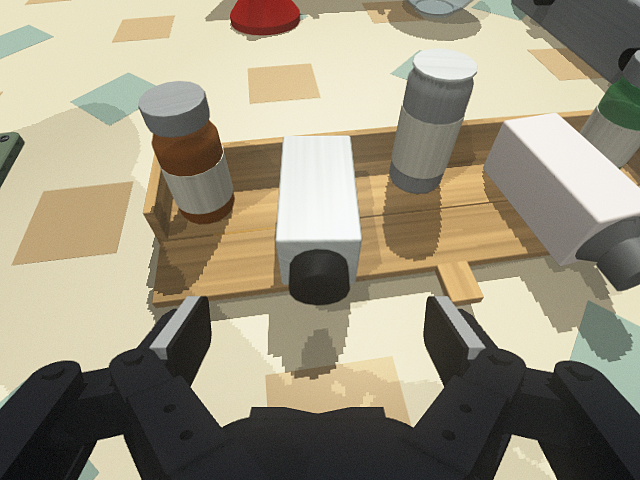

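The wrist view shows the tin centred between the jaws and aligned: its end face spans x≈277–358 and its cap is at (318,277). I'll advance and grip.

Request:
step_arm:
  plan:
    - [0.08, 0, 0, 0, 0, 0]
    - [0.14, 0, 0, 0, 0, 0]
    - [0.19, 0, 0, 0, 0, 0]
    - [0.225, 0, 0, 0, 0, 0]
    - [0.225, 0, 0, 0, 0, 0]

```text
time_s: 3.8
tool_pos: [424.9, -68.8, 37.9]
eef_rot: [[0.116, 0.99, -0.081], [0.81, -0.142, -0.568], [-0.574, 0.0, -0.819]]
wrist_force: [-0.4, -0.0, 0.4]
width: 85.5
```

Request:
step_arm:
  plan:
    - [0, 0, 0, 0, 0, 0]
    - [0, 0, 0, 0, 0, 0]
    - [0, 0, 0, 0, 0, 0]
    - [0, 0, 0, 0, 0, 0]
    - [0, 0, 0, 0, 0, 0]
  jaw: 1

```text
time_s: 4.3
tool_pos: [425.2, -71.7, 38.0]
eef_rot: [[0.121, 0.989, -0.084], [0.811, -0.147, -0.567], [-0.573, 0.0, -0.82]]
wrist_force: [-0.4, -5.5, 8.7]
width: 51.7
```

```bash
python3 - <<'E'
from h import *
s=status.observe(); print(s["tool_pos"]-19*s["eef_rot"][:,0],s["width"],s["wrist_force"],s["torque"])
go((423.6,-83,120),55,-8.3); go((428,-40,125),10,-4)
E
```

```text
[422.91  -87.088  48.894] 51.68854786917049 [-0.434 -5.469  8.676] [-0.041  0.129  0.137]
4.3 [425.2 -71.7  38. ] -> [425.8 -67.6 109.1] row [-0.075  0.    -0.121 -0.001 -0.    -0.002]
4.3 [425.2 -71.7  38. ] -> [428.2 -36.7 106.3] row [-0.021 -0.004 -0.152 -0.045 -0.524 -0.029]
```

Request:
step_arm:
  plan:
    - [-0.02, 0, -0.029, 0, 0, 0]
    - [-0.045, 0, -0.064, 0, 0, 0]
    - [-0.07, 0, -0.1, 0, 0, 0]
    - [-0.092, 0, -0.132, 0, 0, 0]
    - [-0.092, 0, -0.132, 0, 0, 0]

```text
time_s: 4.8
tool_pos: [425.4, -71.6, 119.4]
eef_rot: [[0.121, 0.989, -0.083], [0.81, -0.147, -0.568], [-0.574, 0.002, -0.819]]
wrist_force: [1.1, -0.6, -2.4]
width: 51.4
```

```bash
python3 - <<'E'
from h import *
s=status.observe(); print(s["tool_pos"]-19*s["eef_rot"][:,0],s["width"],s["wrist_force"],s["torque"])
go((427,-60,130),15,-5)
E
```

```text
[423.11  -86.989 130.34 ] 51.420258061717696 [ 1.116 -0.573 -2.372] [-1.358  0.19   0.029]
4.8 [425.4 -71.6 119.4] -> [427.4 -55.1 111.6] row [ 0.036 -0.001 -0.006 -0.033 -0.465 -0.024]
```

Request:
step_arm:
  plan:
    - [0.007, 0, -0.001, -0.007, -0.093, -0.005]
    - [0.014, 0, -0.002, -0.013, -0.186, -0.01]
    - [0.022, 0, -0.004, -0.02, -0.279, -0.014]
    - [0.029, 0, -0.005, -0.026, -0.372, -0.019]
    - [0.036, 0, -0.006, -0.033, -0.465, -0.024]

```text
time_s: 5.3
tool_pos: [426.9, -55.7, 109.4]
eef_rot: [[0.025, 0.996, -0.087], [0.303, -0.09, -0.949], [-0.953, -0.003, -0.304]]
wrist_force: [0.4, 0.3, -3.3]
width: 51.2
```

```bash
python3 - <<'E'
from h import *
s=status.observe(); print(s["tool_pos"]-19*s["eef_rot"][:,0],s["eef_rot"][:,0],s["width"],s["wrist_force"],s["q"])
go((430,-30,130),-20,0)
E
```

```text
[426.462 -61.471 127.521] [ 0.025  0.303 -0.953] 51.17182196604031 [ 0.38   0.336 -3.322] [ 0.486  0.797 -0.381  2.083 -0.113  0.34   0.225]
5.3 [426.9 -55.7 109.4] -> [430.  -36.5 112.1] row [ 0.007  0.003 -0.039 -0.061 -0.439  0.003]
```

Request:
step_arm:
  plan:
    - [0.001, 0, -0.008, -0.012, -0.088, 0]
    - [0.003, 0.001, -0.016, -0.024, -0.176, 0.001]
    - [0.004, 0.002, -0.024, -0.036, -0.263, 0.002]
    - [0.006, 0.002, -0.032, -0.048, -0.35, 0.003]
    - [0.007, 0.003, -0.039, -0.061, -0.439, 0.003]

```text
time_s: 5.8
tool_pos: [428.2, -39.2, 108.5]
eef_rot: [[-0.013, 0.999, -0.03], [-0.124, -0.032, -0.992], [-0.992, -0.009, 0.125]]
wrist_force: [-0.2, 0.5, -2.5]
width: 51.2
```

```bash
python3 - <<'E'
from h import *
s=status.observe(); print(s["tool_pos"]-19*s["eef_rot"][:,0],s["eef_rot"][:,0],s["width"],s["wrist_force"],s["q"])
go((431,-16,130),-35,0)
E
```

```text
[428.409 -36.832 127.35 ] [-0.013 -0.124 -0.992] 51.241970066450804 [-0.185  0.527 -2.524] [-0.176  0.76   0.183  2.129 -0.008  0.278 -0.065]
5.8 [428.2 -39.2 108.5] -> [431.  -26.9 114.4] row [-0.015  0.005 -0.023 -0.018 -0.324  0.013]
```

Request:
step_arm:
  plan:
    - [-0.025, 0.001, -0.004, -0.004, -0.07, 0.003]
    - [-0.035, 0.003, -0.008, -0.009, -0.15, 0.006]
    - [-0.035, 0.004, -0.014, -0.015, -0.25, 0.01]
    - [-0.035, 0.005, -0.02, -0.018, -0.324, 0.013]
    - [-0.035, 0.005, -0.02, -0.018, -0.324, 0.013]

```text
time_s: 6.3
tool_pos: [431.5, -25.3, 124.0]
eef_rot: [[0.002, 1.0, 0.005], [-0.575, 0.005, -0.818], [-0.818, -0.001, 0.575]]
wrist_force: [-0.2, -0.1, -2.1]
width: 51.2
```

```bash
python3 - <<'E'
from h import *
s=status.observe(); print(s["tool_pos"]-19*s["eef_rot"][:,0],s["eef_rot"],s["width"],s["wrist_force"],s["q"])
go((431,-16,130),-35,0)
im,s=shot("side","s2"); cv2.imwrite("pics/s2c.png",cv2.resize(im[140:340,200:480],None,fx=2.5,fy=2.5,interpolation=cv2.INTER_CUBIC))
E
```

```text
[431.443 -14.393 139.573] [[ 0.002  1.     0.005]
 [-0.575  0.005 -0.818]
 [-0.818 -0.001  0.575]] 51.2338870253782 [-0.242 -0.077 -2.113] [-0.766  0.974  0.693  2.077  0.076  0.404 -0.344]
6.3 [431.5 -25.3 124. ] -> [431.  -26.9 114.4] row [ 0.018 -0.001 -0.008  0.003  0.001 -0.001]
```

View pics/s2c.png

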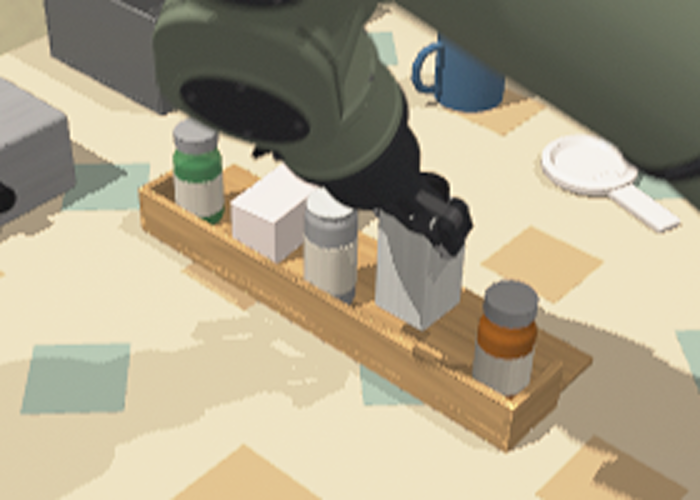

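The crop shows the tin upright above its gap, with its bottom corner at (423,328), between the can and the amber jar. I'll lower it with a 3 mm shift in +y.

Request:
step_arm:
  plan:
    - [0.015, 0, -0.02, 0, 0, 0]
    - [0.03, 0, -0.03, 0, 0, 0]
    - [0.043, 0, -0.038, 0, 0, 0]
    - [0.0515, 0, -0.0435, 0, 0, 0]
    - [0.0515, 0, -0.0435, 0, 0, 0]

```text
time_s: 6.85
tool_pos: [430.7, -24.5, 90.5]
eef_rot: [[-0.003, 1.0, -0.0], [-0.57, -0.002, -0.822], [-0.822, -0.002, 0.57]]
wrist_force: [-0.6, -0.0, -2.2]
width: 51.2
```

Request:
step_arm:
  plan:
    - [0.002, 0, -0.0012, 0, 0, 0]
    - [0.0041, 0, -0.0028, 0, 0, 0]
    - [0.0057, 0, -0.004, 0, 0, 0]
    - [0.0057, 0, -0.004, 0, 0, 0]

```text
time_s: 7.25
tool_pos: [430.9, -23.8, 87.4]
eef_rot: [[-0.002, 1.0, 0.001], [-0.57, -0.0, -0.821], [-0.821, -0.002, 0.57]]
wrist_force: [-0.2, 0.1, -2.1]
width: 51.5
```

```bash
python3 - <<'E'
from h import *
s=status.observe(); print(s["tool_pos"]-19*s["eef_rot"][:,0],s["width"],s["wrist_force"],s["torque"])
E
```

```text
[430.936 -12.984 103.031] 51.49803906953171 [-0.247  0.119 -2.055] [ 0.892 -0.001  0.009]
```

Request:
step_arm:
  plan:
    - [0.0016, 0, -0.0011, 0, 0, 0]
    - [0.0033, 0, -0.0023, 0, 0, 0]
    - [0.0033, 0, -0.0023, 0, 0, 0]

```text
time_s: 7.55
tool_pos: [430.9, -23.9, 85.5]
eef_rot: [[-0.002, 1.0, 0.0], [-0.57, -0.001, -0.821], [-0.821, -0.001, 0.57]]
wrist_force: [-0.2, 2.4, 2.3]
width: 51.6
```

Request:
step_arm:
  plan:
    - [0.0016, 0, -0.0011, 0, 0, 0]
    - [0.0025, 0, -0.0017, 0, 0, 0]
    - [0.0025, 0, -0.0017, 0, 0, 0]

```text
time_s: 7.85
tool_pos: [430.8, -24.0, 85.3]
eef_rot: [[-0.001, 1.0, -0.001], [-0.571, -0.001, -0.821], [-0.821, -0.001, 0.571]]
wrist_force: [-7.8, 16.1, 44.1]
width: 51.4
```

Request:
step_arm:
  plan:
    - [-0.0025, 0, 0.0017, 0, 0, 0]
    - [-0.0025, 0, 0.0017, 0, 0, 0]

```text
time_s: 8.05
tool_pos: [431.0, -23.8, 85.5]
eef_rot: [[-0.001, 1.0, 0.0], [-0.57, -0.0, -0.821], [-0.821, -0.001, 0.57]]
wrist_force: [-0.7, 1.6, 2.5]
width: 51.5
```

Request:
step_arm:
  plan:
    - [0, 0, 0, 0, 0, 0]
    - [0, 0, 0, 0, 0, 0]
    - [0, 0, 0, 0, 0, 0]
  jaw: 0.22

```text
time_s: 8.35
tool_pos: [430.9, -24.0, 85.4]
eef_rot: [[-0.002, 1.0, 0.0], [-0.571, -0.001, -0.821], [-0.821, -0.002, 0.571]]
wrist_force: [0.6, -1.1, -0.1]
width: 66.8
```

```bash
python3 - <<'E'
from h import *
s=status.observe(); print(s["tool_pos"]-19*s["eef_rot"][:,0],s["width"],s["wrist_force"],s["torque"])
E
```

```text
[430.898 -13.124 100.961] 66.84448497791648 [ 0.63  -1.144 -0.138] [ 0.548 -0.033  0.001]
```

Request:
step_arm:
  plan:
    - [-0.05, 0, 0, 0, 0, 0]
    - [-0.13, 0, 0, 0, 0, 0]
    - [-0.22, 0, 0, 0, 0, 0]
    - [-0.3, 0, 0, 0, 0, 0]
    - [-0.3, 0, 0, 0, 0, 0]

```text
time_s: 8.85
tool_pos: [432.2, 64.4, 211.1]
eef_rot: [[0.003, 1.0, 0.001], [-0.568, 0.003, -0.823], [-0.823, 0.002, 0.568]]
wrist_force: [0.3, -0.3, -1.4]
width: 66.4
```

```bash
python3 - <<'E'
from h import *
s=status.observe(); print(step([500,-60,250],tilt(-5,3),s),s["tool_pos"])
im,s=shot("wrist","w4")
E
```

```text
[ 0.078  0.135  0.249 -0.032  0.344  0.01 ] [432.172  64.378 211.086]
```

View pics/w4.png

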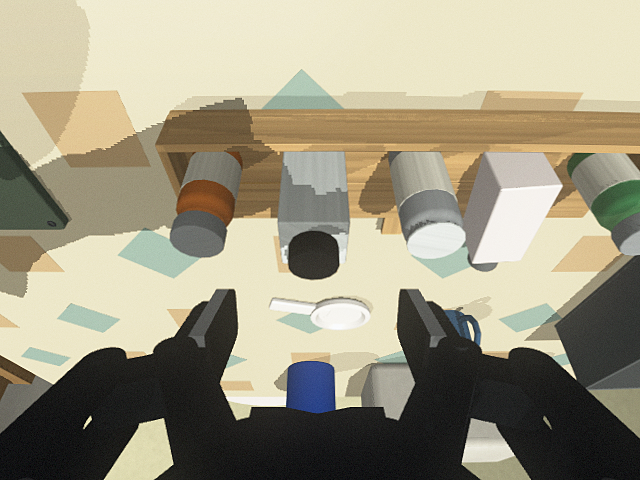

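The wrist view shows the tin standing upright behind the wall at (315,200), cap at (314,253), between the jars. Now the bottle.

Request:
step_arm:
  plan:
    - [-0.02, 0.03, 0.06, -0.005, 0.05, 0.002]
    - [-0.01, 0.06, 0.12, -0.01, 0.13, 0.004]
    - [0.03, 0.09, 0.18, -0.02, 0.21, 0.006]
    - [0.06, 0.12, 0.23, -0.03, 0.29, 0.01]
    - [0.078, 0.135, 0.249, -0.032, 0.344, 0.01]
  jaw: 0

```text
time_s: 9.4
tool_pos: [490.5, -47.8, 245.0]
eef_rot: [[-0.01, 0.999, 0.041], [-0.181, 0.038, -0.983], [-0.983, -0.018, 0.181]]
wrist_force: [0.1, -0.1, -0.9]
width: 85.1
```

```bash
python3 - <<'E'
from h import *
s=status.observe(); print(step([610,-190,200],tilt(30,6.2),s),s["tool_pos"],s["eef_rot"][:,0])
E
```

```text
[ 0.137  0.229  0.273 -0.049  0.469  0.004] [490.515 -47.818 244.974] [-0.01  -0.181 -0.983]
```

Request:
step_arm:
  plan:
    - [0.0, 0.05, 0.06, -0.01, 0.08, 0]
    - [0.03, 0.1, 0.12, -0.02, 0.17, 0]
    - [0.06, 0.15, 0.18, -0.03, 0.27, 0.002]
    - [0.1, 0.19, 0.23, -0.04, 0.37, 0.004]
    - [0.137, 0.229, 0.273, -0.049, 0.469, 0.004]

```text
time_s: 9.9
tool_pos: [595.8, -169.6, 209.8]
eef_rot: [[-0.045, 0.996, 0.081], [0.307, 0.09, -0.947], [-0.951, -0.018, -0.31]]
wrist_force: [3.0, 1.7, 0.6]
width: 85.4
```

```bash
python3 - <<'E'
from h import *
go((622,-99.4,45),55,6.2,110); print(status.observe()["q"])
E
```

```text
9.9 [ 595.8 -169.6  209.8] -> [ 630.1 -173.5   97.2] row [ 0.209  0.071  0.083 -0.017  0.43   0.002]
[ 0.317  0.9    0.112  1.159 -0.374  1.274  0.626]
```

Request:
step_arm:
  plan:
    - [0.04, 0.02, 0.03, 0, 0.08, 0]
    - [0.08, 0.03, 0.06, 0, 0.16, 0]
    - [0.13, 0.043, 0.075, 0, 0.24, 0]
    - [0.193, 0.043, 0.078, 0, 0.29, 0]
    - [0.193, 0.043, 0.078, 0, 0.29, 0]

```text
time_s: 10.4
tool_pos: [612.4, -174.2, 99.4]
eef_rot: [[-0.081, 0.996, 0.044], [0.678, 0.088, -0.73], [-0.73, -0.029, -0.682]]
wrist_force: [-0.9, -0.1, -0.3]
width: 85.3
```

```bash
python3 - <<'E'
from h import *
go((622,-99.4,45),55,6.2,110); print(status.observe()["q"])
E
```

```text
10.4 [ 612.4 -174.2   99.4] -> [ 630.1 -173.5   97.2] row [ 0.001  0.035  0.004 -0.024  0.139  0.003]
[ 0.516  1.254 -0.056  0.857 -0.544  1.52   0.729]
```

Request:
step_arm:
  plan:
    - [0.001, 0.02, 0.004, -0.012, 0.07, 0.001]
    - [0.001, 0.035, 0.004, -0.024, 0.139, 0.003]
    - [0.001, 0.035, 0.004, -0.024, 0.139, 0.003]
    - [0.001, 0.035, 0.004, -0.024, 0.139, 0.003]

```text
time_s: 10.8
tool_pos: [633.3, -173.2, 104.4]
eef_rot: [[-0.084, 0.994, 0.073], [0.809, 0.111, -0.577], [-0.582, 0.01, -0.813]]
wrist_force: [0.3, -0.4, 0.5]
width: 85.3
```

```bash
python3 - <<'E'
from h import *
go((622,-99.4,45),55,6.2,110); go((622,-99.4,45),55,6.2,0);print(status.observe()["q"])
shot("wrist","w5")
E
```

```text
10.8 [ 633.3 -173.2  104.4] -> [ 630.1 -173.5   97.2] row [ 0.009 -0.007  0.012  0.007  0.007 -0.002]
10.8 [ 633.3 -173.2  104.4] -> [620.3 -83.9  34.1] row [ 0.228 -0.007  0.009  0.007  0.007 -0.002]
[ 0.556  1.413 -0.134  0.542 -0.622  1.774  0.672]
```

View pics/w5.png

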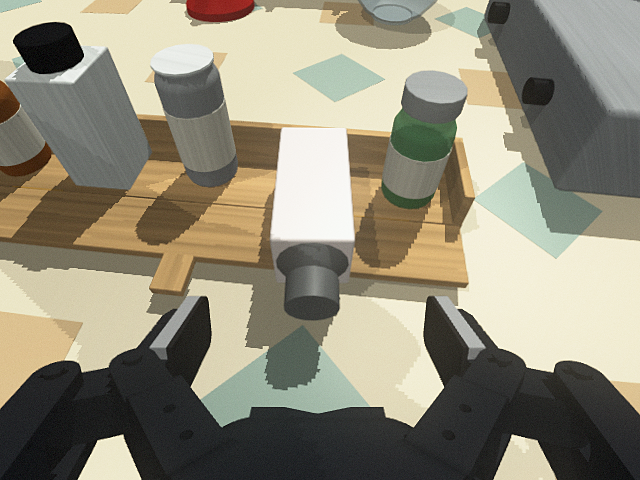

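The bottle is centred at (312,190), with its cap at (312,290) between the jaws. The tin stands well in the row. I'll advance.

Request:
step_arm:
  plan:
    - [0.06, -0.007, 0.008, 0.007, 0.007, -0.002]
    - [0.12, -0.007, 0.008, 0.007, 0.007, -0.002]
    - [0.18, -0.007, 0.009, 0.007, 0.007, -0.002]
    - [0.218, -0.007, 0.009, 0.007, 0.007, -0.002]
    - [0.218, -0.007, 0.009, 0.007, 0.007, -0.002]

```text
time_s: 11.35
tool_pos: [620.4, -85.5, 38.4]
eef_rot: [[-0.091, 0.994, 0.063], [0.815, 0.111, -0.568], [-0.572, -0.0, -0.82]]
wrist_force: [0.4, 0.1, 0.9]
width: 85.4
```

Request:
step_arm:
  plan:
    - [0, 0, 0, 0, 0, 0]
    - [0, 0, 0, 0, 0, 0]
    - [0, 0, 0, 0, 0, 0]
    - [0, 0, 0, 0, 0, 0]
    - [0, 0, 0, 0, 0, 0]
  jaw: 1

```text
time_s: 11.85
tool_pos: [621.0, -88.8, 38.3]
eef_rot: [[-0.087, 0.994, 0.062], [0.816, 0.107, -0.568], [-0.571, 0.001, -0.821]]
wrist_force: [0.2, -3.6, 7.6]
width: 51.0
```

```bash
python3 - <<'E'
from h import *
s=status.observe(); print(s["tool_pos"]-19*s["eef_rot"][:,0],s["width"],s["wrist_force"],s["q"])
E
```

```text
[ 622.627 -104.299   49.138] 51.0269220434586 [ 0.186 -3.589  7.585] [ 0.489  1.393 -0.156  0.89  -0.643  1.468  0.801]
```

Request:
step_arm:
  plan:
    - [-0.02, 0, -0.029, 0, 0, 0]
    - [-0.05, 0, -0.071, 0, 0, 0]
    - [-0.085, 0, -0.122, 0, 0, 0]
    - [-0.12, 0, -0.173, 0, 0, 0]
    - [-0.12, 0, -0.173, 0, 0, 0]

```text
time_s: 12.35
tool_pos: [621.9, -88.6, 147.6]
eef_rot: [[-0.085, 0.994, 0.066], [0.815, 0.107, -0.57], [-0.573, 0.006, -0.819]]
wrist_force: [-0.2, 0.4, -1.2]
width: 51.1
```

```bash
python3 - <<'E'
from h import *
s=status.observe(); print(s["tool_pos"]-19*s["eef_rot"][:,0],s["width"],s["wrist_force"],s["q"])
go((613,-70,158),15,3)
E
```

```text
[ 623.52  -104.046  158.493] 51.124573390031124 [-0.176  0.405 -1.182] [ 0.491  1.23  -0.158  0.93  -0.655  1.551  0.72 ]
12.35 [621.9 -88.6 147.6] -> [612.7 -65.1 139.6] row [ 0.049 -0.013 -0.015  0.033 -0.466  0.018]
```

Request:
step_arm:
  plan:
    - [0.01, -0.003, -0.003, 0.007, -0.093, 0.004]
    - [0.02, -0.005, -0.006, 0.013, -0.186, 0.007]
    - [0.029, -0.008, -0.009, 0.02, -0.28, 0.011]
    - [0.039, -0.01, -0.012, 0.026, -0.373, 0.014]
    - [0.049, -0.013, -0.015, 0.033, -0.466, 0.018]

```text
time_s: 12.85
tool_pos: [611.7, -64.9, 136.2]
eef_rot: [[-0.017, 0.999, 0.049], [0.255, 0.052, -0.965], [-0.967, -0.004, -0.256]]
wrist_force: [1.9, 1.5, -3.7]
width: 51.0
```

```bash
python3 - <<'E'
from h import *
s=status.observe(); print(s["tool_pos"]-19*s["eef_rot"][:,0],s["eef_rot"][:,0],s["width"],s["wrist_force"],s["q"])
go((609,-42,160),-15,0)
E
```

```text
[611.969 -69.708 154.563] [-0.017  0.255 -0.967] 50.995086939210765 [ 1.875  1.47  -3.732] [ 0.115  0.93   0.142  1.375 -0.447  0.963  0.536]
12.85 [611.7 -64.9 136.2] -> [609.  -46.9 141.6] row [-0.001 -0.003 -0.038  0.035 -0.347  0.002]
```

Request:
step_arm:
  plan:
    - [-0.005, -0.001, -0.007, 0.007, -0.08, 0]
    - [-0.006, -0.002, -0.015, 0.014, -0.17, 0.001]
    - [-0.006, -0.003, -0.024, 0.021, -0.26, 0.001]
    - [-0.006, -0.003, -0.032, 0.028, -0.347, 0.002]
    - [-0.006, -0.003, -0.038, 0.035, -0.347, 0.002]

```text
time_s: 13.35
tool_pos: [609.2, -41.1, 142.0]
eef_rot: [[-0.002, 1.0, 0.009], [-0.256, 0.009, -0.967], [-0.967, -0.004, 0.256]]
wrist_force: [-0.5, 0.7, -2.2]
width: 51.3
```

```bash
python3 - <<'E'
from h import *
s=status.observe(); print(s["tool_pos"]-19*s["eef_rot"][:,0],s["eef_rot"],s["width"],s["wrist_force"],s["q"])
go((607,-14,163),-35,0)
E
```

```text
[609.256 -36.194 160.407] [[-0.002  1.     0.009]
 [-0.256  0.009 -0.967]
 [-0.967 -0.004  0.256]] 51.25552587362182 [-0.451  0.694 -2.169] [-0.35   0.946  0.524  1.47  -0.22   0.816  0.139]
13.35 [609.2 -41.1 142. ] -> [607.  -24.9 147.4] row [-0.019 -0.004 -0.029  0.006 -0.235  0.   ]
```

Request:
step_arm:
  plan:
    - [-0.008, -0.001, -0.005, 0.001, -0.07, 0]
    - [-0.016, -0.002, -0.014, 0.003, -0.15, 0]
    - [-0.022, -0.004, -0.024, 0.005, -0.21, 0]
    - [-0.022, -0.004, -0.032, 0.006, -0.236, 0]
    - [-0.022, -0.004, -0.034, 0.006, -0.236, 0]

```text
time_s: 13.85
tool_pos: [606.9, -26.4, 147.8]
eef_rot: [[-0.005, 1.0, -0.004], [-0.573, -0.006, -0.82], [-0.82, -0.002, 0.573]]
wrist_force: [0.0, -0.9, -2.1]
width: 51.4
```

```bash
python3 - <<'E'
from h import *
s=status.observe(); print(s["tool_pos"]-19*s["eef_rot"][:,0],s["eef_rot"],s["width"],s["wrist_force"],s["q"])
go((607,-11.5,123),-35.1,0)
im,s=shot("side","s3"); cv2.imwrite("pics/s3c.png",cv2.resize(im[100:340,200:480],None,fx=2.5,fy=2.5,interpolation=cv2.INTER_CUBIC))
E
```

```text
[606.941 -15.516 163.4  ] [[-0.005  1.    -0.004]
 [-0.573 -0.006 -0.82 ]
 [-0.82  -0.002  0.573]] 51.4090120913339 [ 0.039 -0.862 -2.1  ] [-0.612  1.093  0.772  1.437 -0.087  0.875 -0.097]
13.85 [606.9 -26.4 147.8] -> [607.  -22.4 107.5] row [ 0.062  0.    -0.053 -0.002 -0.002  0.003]
```

View pics/s3c.png

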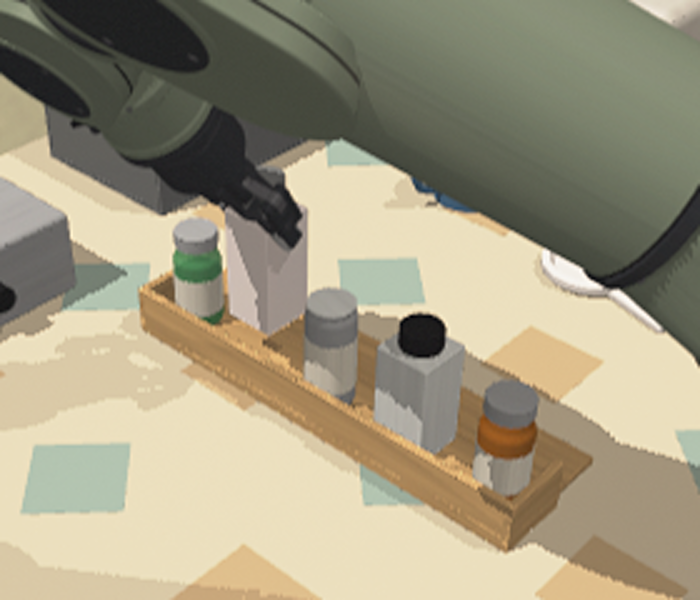

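The crop shows the bottle upright at (265,270) above its gap, and the tin standing at (420,390). I'll lower the bottle and creep down the last few millimetres.

Request:
step_arm:
  plan:
    - [0.015, 0, -0.014, 0, 0, 0.001]
    - [0.035, 0, -0.03, -0.001, -0.001, 0.002]
    - [0.052, 0, -0.045, -0.002, -0.002, 0.003]
    - [0.062, 0, -0.053, -0.002, -0.002, 0.003]
    - [0.062, 0, -0.053, -0.002, -0.002, 0.003]

```text
time_s: 14.4
tool_pos: [606.8, -23.7, 107.2]
eef_rot: [[-0.001, 1.0, -0.002], [-0.576, -0.002, -0.818], [-0.818, 0.0, 0.576]]
wrist_force: [-0.2, -1.2, -1.0]
width: 51.3
```

Request:
step_arm:
  plan:
    - [0.0016, 0, -0.0011, 0, 0, 0]
    - [0.0033, 0, -0.0023, 0, 0, 0]
    - [0.0033, 0, -0.0023, 0, 0, 0]

```text
time_s: 14.7
tool_pos: [607.2, -23.6, 106.4]
eef_rot: [[0.001, 1.0, -0.003], [-0.576, -0.002, -0.818], [-0.818, 0.002, 0.576]]
wrist_force: [-0.2, 1.1, -2.5]
width: 51.0
```

Request:
step_arm:
  plan:
    - [0.0016, 0, -0.0011, 0, 0, 0]
    - [0.0016, 0, -0.0011, 0, 0, 0]

```text
time_s: 14.9
tool_pos: [607.2, -23.6, 105.3]
eef_rot: [[0.001, 1.0, -0.003], [-0.576, -0.002, -0.818], [-0.818, 0.002, 0.576]]
wrist_force: [-0.6, -0.6, -1.8]
width: 51.2
```

Request:
step_arm:
  plan:
    - [0.0016, 0, -0.0011, 0, 0, 0]
    - [0.0016, 0, -0.0011, 0, 0, 0]

```text
time_s: 15.1
tool_pos: [607.1, -23.6, 104.2]
eef_rot: [[0.0, 1.0, -0.003], [-0.576, -0.002, -0.818], [-0.818, 0.002, 0.576]]
wrist_force: [0.3, 0.4, -2.5]
width: 51.6
```

Request:
step_arm:
  plan:
    - [0.0016, 0, -0.0011, 0, 0, 0]
    - [0.0016, 0, -0.0011, 0, 0, 0]

```text
time_s: 15.3
tool_pos: [607.2, -23.7, 103.3]
eef_rot: [[0.001, 1.0, -0.003], [-0.576, -0.002, -0.818], [-0.818, 0.002, 0.576]]
wrist_force: [0.2, -0.1, -1.6]
width: 51.4
```

Request:
step_arm:
  plan:
    - [0.0016, 0, -0.0011, 0, 0, 0]
    - [0.0016, 0, -0.0011, 0, 0, 0]

```text
time_s: 15.5
tool_pos: [607.2, -23.9, 103.2]
eef_rot: [[0.001, 1.0, -0.003], [-0.576, -0.002, -0.817], [-0.817, 0.002, 0.576]]
wrist_force: [-1.5, 1.6, 9.2]
width: 51.2
```

Request:
step_arm:
  plan:
    - [0.0012, 0, -0.0008, 0, 0, 0]
    - [0.0012, 0, -0.0008, 0, 0, 0]

```text
time_s: 15.7
tool_pos: [607.3, -24.1, 103.1]
eef_rot: [[0.001, 1.0, -0.003], [-0.577, -0.002, -0.817], [-0.817, 0.003, 0.577]]
wrist_force: [-4.1, 4.1, 19.3]
width: 51.1
```

Contact. I'll ease off by about 1.5 mm, release and retreat.

Request:
step_arm:
  plan:
    - [-0.0022, 0, 0.0015, 0, 0, 0]
    - [-0.0022, 0, 0.0015, 0, 0, 0]

```text
time_s: 15.9
tool_pos: [607.2, -23.7, 103.2]
eef_rot: [[0.001, 1.0, -0.003], [-0.576, -0.002, -0.818], [-0.818, 0.002, 0.576]]
wrist_force: [-0.2, 1.2, 4.3]
width: 51.1
```

Request:
step_arm:
  plan:
    - [0, 0, 0, 0, 0, 0]
    - [0, 0, 0, 0, 0, 0]
    - [0, 0, 0, 0, 0, 0]
  jaw: 0.22

```text
time_s: 16.2
tool_pos: [607.1, -23.7, 102.9]
eef_rot: [[0.0, 1.0, -0.003], [-0.576, -0.002, -0.818], [-0.818, 0.002, 0.576]]
wrist_force: [0.2, -0.2, -0.0]
width: 66.3
```

Request:
step_arm:
  plan:
    - [-0.05, 0, 0, 0, 0, 0]
    - [-0.13, 0, 0, 0, 0, 0]
    - [-0.22, 0, 0, 0, 0, 0]
    - [-0.26, 0, 0, 0, 0, 0]
    - [-0.26, 0, 0, 0, 0, 0]

```text
time_s: 16.7
tool_pos: [607.9, 53.0, 211.1]
eef_rot: [[0.004, 1.0, -0.002], [-0.575, 0.001, -0.818], [-0.818, 0.005, 0.575]]
wrist_force: [0.2, -0.4, -1.1]
width: 66.8
```

```bash
python3 - <<'E'
from h import *
s=status.observe(); print(step([530,-100,280],tilt(0,0),s),s["tool_pos"])
shot("wrist","w6")
E
```

```text
[ 0.062 -0.155  0.33  -0.001  0.408 -0.003] [607.909  52.988 211.111]
```

Request:
step_arm:
  plan:
    - [-0.08, -0.01, 0.05, 0, 0.05, 0]
    - [-0.1, -0.04, 0.14, 0, 0.14, 0]
    - [-0.08, -0.08, 0.22, 0, 0.24, 0]
    - [-0.02, -0.12, 0.3, 0, 0.33, 0]
    - [0.04, -0.155, 0.34, 0, 0.408, -0.003]

```text
time_s: 17.25
tool_pos: [537.4, -84.2, 295.6]
eef_rot: [[-0.004, 1.0, -0.005], [-0.046, -0.005, -0.999], [-0.999, -0.004, 0.046]]
wrist_force: [0.8, -0.7, -0.7]
width: 66.5
```

```bash
python3 - <<'E'
from h import *
s=status.observe(); print(s["tool_pos"],s["eef_rot"][:,0],step([520,-210,200],tilt(25,0),s),step([520,-123-19-85,100],tilt(45,0),s))
E
```

```text
[537.373 -84.165 295.566] [-0.004 -0.046 -0.999] [ 0.203 -0.033  0.243 -0.004  0.322  0.002] [ 0.404 -0.032  0.267 -0.004  0.554  0.001]
```

Request:
step_arm:
  plan:
    - [0.02, -0.01, 0.07, 0, 0.06, 0]
    - [0.05, -0.015, 0.13, 0, 0.13, 0]
    - [0.1, -0.025, 0.19, 0, 0.2, 0]
    - [0.15, -0.033, 0.22, 0, 0.27, 0]
    - [0.2, -0.033, 0.235, -0.002, 0.32, 0.002]
  jaw: 0.5

```text
time_s: 17.75
tool_pos: [519.3, -207.3, 199.0]
eef_rot: [[-0.001, 1.0, -0.007], [0.421, -0.006, -0.907], [-0.907, -0.004, -0.421]]
wrist_force: [0.7, 0.6, 0.1]
width: 42.7
```

Request:
step_arm:
  plan:
    - [0.06, 0, 0, 0, 0.08, 0]
    - [0.12, 0, 0, 0, 0.15, 0]
    - [0.18, 0, -0.01, 0, 0.22, 0]
    - [0.22, 0, -0.02, 0, 0.29, 0]
    - [0.22, 0, -0.02, 0, 0.29, 0]

```text
time_s: 18.25
tool_pos: [518.3, -148.8, 100.9]
eef_rot: [[-0.004, 1.0, -0.01], [0.765, -0.003, -0.644], [-0.644, -0.011, -0.765]]
wrist_force: [0.2, 0.0, -0.2]
width: 42.5
```

```bash
python3 - <<'E'
from h import *
s=status.observe(); print(s["tool_pos"],s["eef_rot"],s["width"],step([520,-187,69],tilt(50,0),s))
shot("wrist","w7")
E
```

```text
[ 518.253 -148.841  100.944] [[-0.004  1.    -0.01 ]
 [ 0.765 -0.003 -0.644]
 [-0.644 -0.011 -0.765]] 42.5149185060675 [-0.017  0.004  0.098 -0.007  0.001  0.003]
```

View pics/w7.png

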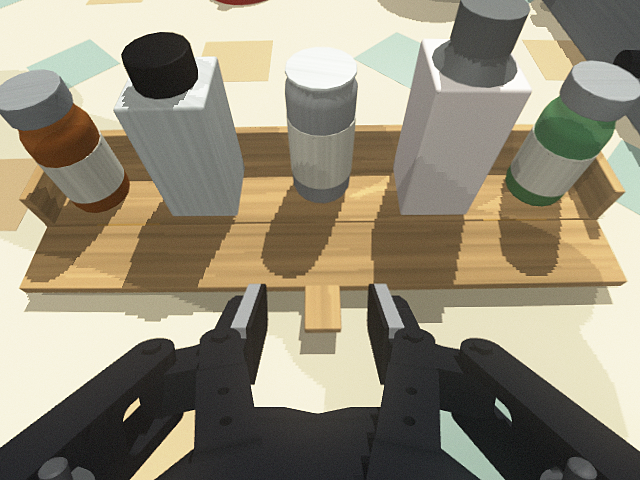

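```bash
python3 - <<'E'
from h import *
im,s=load("w7"); c=cam("wrist",s)
for n,uv in {"tinL":(172,215),"tinR":(239,216),"botL":(401,213),"botR":(462,214),"seam":(120,224),"seam2":(390,220),"tabEndL":(307,331),"tabEndR":(341,331),"edgeL":(22,288),"edgeR":(626,284),"tabrootL":(305,286)}.items(): print(n,plane(c,uv,18))
c2=[cam("wrist",load(f)[1]) for f in("w2","w7")]
print(tri([(c2[0],(316,197)),(c2[1],(307,331))]),tri([(c2[0],(341,197)),(c2[1],(341,331))]))
E
```

```text
tinL [403.19  -41.971  18.   ]
tinR [456.397 -43.571  18.   ]
botL [582.478 -42.011  18.   ]
botR [629.957 -43.395  18.   ]
seam [363.682 -50.106  18.   ]
seam2 [573.174 -48.579  18.   ]
tabEndL [ 510.516 -134.966   18.   ]
tabEndR [ 532.315 -135.102   18.   ]
edgeL [ 307.49  -104.564   18.   ]
edgeR [ 733.743 -104.759   18.   ]
tabrootL [ 508.748 -103.373   18.   ]
(array([ 508.64 , -134.068,   14.96 ]), [np.float64(1.7599715809681833), np.float64(1.7599715809682246)]) (array([ 532.451, -134.283,   15.493]), [np.float64(0.003562014236948391), np.float64(0.0035620142370619444)])
```

The view shows the tab at (306–341, 287–331), centred between the jaws. The fronts of the tin and bottle are at y≈−43, about 6 mm inside the hinge (y≈−49.5). Now I'll grip the tab.

Request:
step_arm:
  plan:
    - [-0.01, 0.005, 0.05, -0.003, 0, 0.002]
    - [-0.017, 0.006, 0.098, -0.006, 0, 0.003]
    - [-0.017, 0.006, 0.098, -0.006, 0, 0.003]
    - [-0.017, 0.006, 0.098, -0.006, 0, 0.003]

```text
time_s: 18.7
tool_pos: [523.8, -187.4, 74.3]
eef_rot: [[0.003, 1.0, 0.007], [0.759, 0.002, -0.651], [-0.651, 0.007, -0.759]]
wrist_force: [0.1, 0.5, 0.6]
width: 42.7
```

```bash
python3 - <<'E'
from h import *
s=status.observe(); print(s["tool_pos"],s["eef_rot"][:,0],step([521,-119.5,11],tilt(50,0),s))
E
```

```text
[ 523.757 -187.387   74.293] [ 0.003  0.759 -0.651] [ 0.185 -0.006  0.008  0.004  0.007 -0.002]
```

Request:
step_arm:
  plan:
    - [0.06, -0.005, 0.003, 0.004, 0.003, -0.002]
    - [0.12, -0.006, 0.003, 0.004, 0.003, -0.002]
    - [0.16, -0.006, 0.003, 0.004, 0.003, -0.002]
    - [0.178, -0.006, 0.003, 0.004, 0.003, -0.002]
    - [0.178, -0.006, 0.003, 0.004, 0.003, -0.002]

```text
time_s: 19.2
tool_pos: [520.9, -119.6, 15.1]
eef_rot: [[-0.001, 1.0, 0.001], [0.764, 0.002, -0.646], [-0.646, -0.0, -0.764]]
wrist_force: [0.9, -1.2, 0.3]
width: 42.5
```

```bash
python3 - <<'E'
from h import *
s=status.observe(); print(s["tool_pos"],s["eef_rot"][:,0],s["wrist_force"],step([521,-119.5,10.5],tilt(50,0),s))
E
```

```text
[ 520.946 -119.591   15.055] [-0.001  0.764 -0.646] [ 0.916 -1.208  0.322] [0.006 0.    0.007 0.001 0.002 0.001]
```

Request:
step_arm:
  plan:
    - [0.006, 0, 0.006, 0, 0.002, 0]
    - [0.006, 0, 0.006, 0, 0.002, 0]

```text
time_s: 19.4
tool_pos: [520.7, -120.8, 10.2]
eef_rot: [[0.0, 1.0, -0.0], [0.766, -0.0, -0.643], [-0.643, -0.0, -0.766]]
wrist_force: [0.1, -0.1, -0.6]
width: 42.4
```

Request:
step_arm:
  plan:
    - [0, 0, 0, 0, 0, 0]
    - [0, 0, 0, 0, 0, 0]
    - [0, 0, 0, 0, 0, 0]
    - [0, 0, 0, 0, 0, 0]
  jaw: 1

```text
time_s: 19.8
tool_pos: [520.7, -120.7, 10.5]
eef_rot: [[0.0, 1.0, -0.0], [0.766, -0.0, -0.643], [-0.643, 0.0, -0.766]]
wrist_force: [-1.7, -5.9, 5.1]
width: 22.3
```

```bash
cat >> h.py <<'E'
HY,HZ=-49.5,18
def arc(th,s,da=None):
    """row turning the tool rigidly about the hinge axis by th deg (shutting)"""
    A=Ro.from_euler('x',-th,degrees=True).as_matrix(); h=np.array([0,HY,HZ])
    return step(h+A@(s["tool_pos"]-h),A@s["eef_rot"],s)
E
python3 - <<'E'
from h import *
s=status.observe(); print(s["tool_pos"],s["eef_rot"][:,0],s["width"],s["wrist_force"])
for th in (3,6,12,18,24,30): print(th,arc(th,s).tolist())
E
```

```text
[ 520.721 -120.708   10.477] [ 0.     0.766 -0.643] 22.275744483119755 [-1.651 -5.949  5.089]
3 [-0.005, 0.0, -0.005, -0.0, -0.035, 0.0]
6 [-0.01, 0.0, -0.011, -0.0, -0.07, 0.0]
12 [-0.019, 0.0, -0.023, -0.0, -0.14, 0.0]
18 [-0.027, 0.0, -0.036, -0.0, -0.209, 0.0]
24 [-0.033, 0.0, -0.049, -0.0, -0.279, 0.0]
30 [-0.038, 0.0, -0.063, -0.0, -0.349, 0.0]
```

Request:
step_arm:
  plan:
    - [-0.005, 0, -0.005, 0, -0.035, 0]
    - [-0.01, 0, -0.011, 0, -0.07, 0]
    - [-0.015, 0, -0.017, 0, -0.105, 0]
    - [-0.019, 0, -0.023, 0, -0.14, 0]
    - [-0.019, 0, -0.023, 0, -0.14, 0]

```text
time_s: 20.3
tool_pos: [520.8, -120.6, 25.9]
eef_rot: [[-0.0, 1.0, 0.001], [0.611, 0.001, -0.791], [-0.791, 0.001, -0.611]]
wrist_force: [-2.3, -6.7, 2.7]
width: 21.9
```

```bash
python3 - <<'E'
from h import *
s=status.observe(); print(s["tool_pos"],s["eef_rot"][:,0],s["width"],s["wrist_force"],s["torque"])
for th in (4,8,12,16,20): print(th,arc(th,s).tolist())
E
```

```text
[ 520.754 -120.648   25.941] [-0.     0.611 -0.791] 21.86532825173212 [-2.309 -6.685  2.727] [-1.435  0.332  0.192]
4 [-0.007, 0.0, -0.007, 0.0, -0.047, -0.0]
8 [-0.013, 0.0, -0.015, 0.0, -0.093, -0.0]
12 [-0.019, 0.0, -0.023, 0.0, -0.14, -0.0]
16 [-0.025, 0.0, -0.031, 0.0, -0.186, -0.0]
20 [-0.029, 0.0, -0.04, 0.0, -0.233, -0.0]
```

```bash
python3 -c "
from h import *
shot('wrist','w8')"
```

Request:
step_arm:
  plan:
    - [-0.007, 0, -0.007, 0, -0.047, 0]
    - [-0.013, 0, -0.015, 0, -0.093, 0]
    - [-0.019, 0, -0.023, 0, -0.14, 0]
    - [-0.025, 0, -0.031, 0, -0.186, 0]
    - [-0.029, 0, -0.04, 0, -0.233, 0]

```text
time_s: 20.85
tool_pos: [520.7, -114.2, 49.3]
eef_rot: [[0.001, 1.0, -0.0], [0.304, -0.001, -0.953], [-0.953, 0.0, -0.304]]
wrist_force: [-2.1, -3.3, 1.9]
width: 21.8
```

Request:
step_arm:
  plan:
    - [0, 0, 0, 0, 0, 0]

```text
time_s: 20.95
tool_pos: [520.7, -113.7, 50.0]
eef_rot: [[0.0, 1.0, 0.002], [0.303, 0.002, -0.953], [-0.953, 0.001, -0.303]]
wrist_force: [-4.1, -10.2, 6.1]
width: 21.8
```

```bash
python3 - <<'E'
from h import *
s=status.observe(); print(s["tool_pos"],s["eef_rot"][:,0],s["width"],s["wrist_force"],s["torque"])
for th in (4,8,12,16,20): print(th,arc(th,s).tolist())
shot("wrist","w9")
a,b=[cv2.imread(f"pics/w{i}.png") for i in (8,9)]
cv2.imwrite("pics/c89.png",cv2.resize(np.hstack([a,b]),(800,300),interpolation=cv2.INTER_AREA))
E
```

```text
[ 520.727 -113.697   49.999] [ 0.     0.303 -0.953] 21.798283612571733 [ -4.111 -10.24    6.132] [-1.62   0.668  0.184]
4 [-0.007, 0.0, -0.007, -0.0, -0.047, -0.0]
8 [-0.013, 0.0, -0.015, -0.0, -0.093, -0.0]
12 [-0.019, 0.0, -0.023, -0.0, -0.14, -0.0]
16 [-0.025, 0.0, -0.032, -0.0, -0.186, -0.0]
20 [-0.029, 0.0, -0.04, -0.0, -0.233, -0.0]
```

View pics/c89.png

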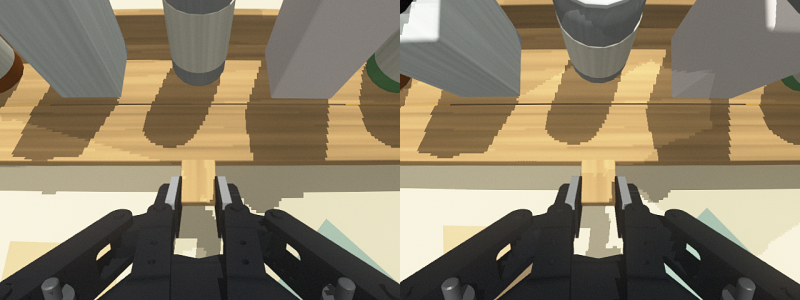

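The two frames show the board's edge and the tab staying at the same place relative to the fingers (edge at row ~163) while the tool turned 20°. So the board is following the arc, now at about 32°. I'll continue.

Request:
step_arm:
  plan:
    - [-0.007, 0, -0.007, 0, -0.047, 0]
    - [-0.013, 0, -0.015, 0, -0.093, 0]
    - [-0.019, 0, -0.023, 0, -0.14, 0]
    - [-0.025, 0, -0.032, 0, -0.186, 0]
    - [-0.029, 0, -0.04, 0, -0.233, 0]

```text
time_s: 21.5
tool_pos: [520.7, -99.7, 69.8]
eef_rot: [[0.001, 1.0, -0.001], [-0.04, -0.001, -0.999], [-0.999, 0.001, 0.04]]
wrist_force: [-4.4, -6.4, 4.5]
width: 21.4
```

Request:
step_arm:
  plan:
    - [0, 0, 0, 0, 0, 0]

```text
time_s: 21.6
tool_pos: [520.7, -99.2, 70.0]
eef_rot: [[0.001, 1.0, 0.002], [-0.042, 0.002, -0.999], [-0.999, 0.001, 0.042]]
wrist_force: [-5.6, -10.6, 14.1]
width: 21.7
```

```bash
python3 - <<'E'
from h import *
s=status.observe(); print(s["tool_pos"],s["eef_rot"][:,0],s["width"],s["wrist_force"],s["torque"])
for th in (3,6,9,12): print(th,arc(th,s).tolist())
E
```

```text
[520.678 -99.219  70.042] [ 0.001 -0.042 -0.999] 21.67106735319872 [ -5.65  -10.613  14.057] [-2.012  1.008 -0.016]
3 [-0.005, 0.0, -0.005, -0.0, -0.035, -0.0]
6 [-0.01, 0.0, -0.011, -0.0, -0.07, -0.0]
9 [-0.015, 0.0, -0.017, -0.0, -0.105, -0.0]
12 [-0.019, 0.0, -0.023, -0.0, -0.14, -0.0]
```

Request:
step_arm:
  plan:
    - [0, 0, 0, 0, 0, 0]
    - [0, 0, 0, 0, 0, 0]
    - [0, 0, 0, 0, 0, 0]
  jaw: 0.5

```text
time_s: 21.9
tool_pos: [520.7, -98.3, 68.7]
eef_rot: [[-0.001, 1.0, 0.0], [-0.036, 0.0, -0.999], [-0.999, -0.001, 0.036]]
wrist_force: [-0.5, 0.3, -0.8]
width: 43.1
```

Request:
step_arm:
  plan:
    - [-0.04, 0, 0.0, 0, 0, 0]
    - [-0.12, 0, 0.02, 0, 0, 0]
    - [-0.14, 0, 0.1, 0, 0, 0]
    - [-0.14, 0, 0.18, 0, 0.04, 0]
    - [-0.14, 0, 0.22, 0, 0.08, 0]

```text
time_s: 22.4
tool_pos: [520.5, -208.8, 143.4]
eef_rot: [[0.001, 1.0, -0.001], [0.084, -0.001, -0.996], [-0.996, 0.001, -0.084]]
wrist_force: [1.2, 0.1, -0.2]
width: 43.0
```

```bash
python3 - <<'E'
from h import *
s=status.observe(); print(s["tool_pos"],s["eef_rot"][:,0],s["width"],s["wrist_force"],step([521,-150,50],tilt(40),s))
E
```

```text
[ 520.455 -208.765  143.398] [ 0.001  0.084 -0.996] 42.97738866197981 [ 1.235  0.077 -0.204] [ 0.196  0.001 -0.101 -0.     0.409 -0.001]
```

Request:
step_arm:
  plan:
    - [0.05, 0, 0.0, 0, 0.09, 0]
    - [0.1, 0, -0.01, 0, 0.18, 0]
    - [0.15, 0, -0.03, 0, 0.27, 0]
    - [0.19, 0, -0.06, 0, 0.36, 0]
    - [0.196, 0, -0.095, 0, 0.409, 0]
  jaw: 1

```text
time_s: 22.9
tool_pos: [519.3, -151.2, 46.5]
eef_rot: [[-0.0, 1.0, -0.005], [0.647, -0.003, -0.762], [-0.762, -0.003, -0.647]]
wrist_force: [-0.6, 0.6, 0.4]
width: 0.1
```

Request:
step_arm:
  plan:
    - [0, 0, 0, 0, 0, 0]
    - [0, 0, 0, 0, 0, 0]

```text
time_s: 23.1
tool_pos: [520.8, -150.9, 49.2]
eef_rot: [[-0.0, 1.0, 0.0], [0.64, 0.0, -0.768], [-0.768, -0.0, -0.64]]
wrist_force: [0.3, 0.3, 0.5]
width: 0.2
```

```bash
cat >> h.py <<'E'
def push(th,a=40,r=70):
    """TCP for closed fingers whose front corner bears on the tab's outer face at radius r"""
    t=np.radians(th);b=np.radians(a)
    P=np.array([HY-r*np.cos(t)-8*np.sin(t),HZ+r*np.sin(t)-8*np.cos(t)])-11*np.array([np.cos(b),np.sin(b)])
    return [520.7,*P]
E
python3 - <<'E'
from h import *
s=status.observe(); print(s["tool_pos"],s["eef_rot"][:,0],s["width"],s["wrist_force"])
for th in (52,60,68,76,82,86,90,92): print(th,np.round(push(th),1),step(push(th),tilt(40),s).tolist())
shot("wrist","w10")
E
```

```text
[ 520.829 -150.854   49.16 ] [-0.     0.64  -0.768] 0.218586137832454 [0.281 0.28  0.453]
52 [ 520.7 -107.3   61.2] [0.037, -0.0, -0.082, 0.0, 0.002, 0.0]
60 [520.7 -99.9  67.6] [0.037, -0.0, -0.102, 0.0, 0.002, 0.0]
68 [520.7 -91.6  72.8] [0.04, -0.0, -0.121, 0.0, 0.002, 0.0]
76 [520.7 -82.6  76.9] [0.045, -0.0, -0.14, 0.0, 0.002, 0.0]
82 [520.7 -75.6  79.1] [0.05, -0.0, -0.154, 0.0, 0.002, 0.0]
86 [520.7 -70.8  80.2] [0.055, -0.0, -0.163, 0.0, 0.002, 0.0]
90 [520.7 -65.9  80.9] [0.06, -0.0, -0.171, 0.0, 0.002, 0.0]
92 [520.7 -63.5  81.2] [0.063, -0.0, -0.175, 0.0, 0.002, 0.0]
```

Request:
step_arm:
  plan:
    - [0.018, 0, -0.04, 0, 0, 0]
    - [0.032, 0, -0.07, 0, 0, 0]
    - [0.037, 0, -0.082, 0, 0, 0]
    - [0.037, 0, -0.092, 0, 0, 0]
    - [0.037, 0, -0.102, 0, 0, 0]

```text
time_s: 23.65
tool_pos: [520.8, -100.0, 67.8]
eef_rot: [[-0.0, 1.0, 0.0], [0.641, 0.0, -0.768], [-0.768, 0.0, -0.641]]
wrist_force: [1.9, -2.0, -2.6]
width: -0.1
```

```bash
python3 - <<'E'
from h import *
s=status.observe(); print(s["tool_pos"],s["wrist_force"],s["torque"])
for th in (64,68,72,76,80): print(th,step(push(th),s["eef_rot"],s).tolist())
E
```

```text
[520.841 -99.97   67.828] [ 1.896 -1.962 -2.617] [-1.179 -0.17  -0.211]
64 [0.001, -0.0, -0.01, 0.0, 0.0, 0.0]
68 [0.003, -0.0, -0.019, 0.0, 0.0, 0.0]
72 [0.005, -0.0, -0.029, 0.0, 0.0, 0.0]
76 [0.008, -0.0, -0.038, 0.0, 0.0, 0.0]
80 [0.012, -0.0, -0.047, 0.0, 0.0, 0.0]
```

Contact (force about −2 N along y) and the board is moving gently. I'll continue.

Request:
step_arm:
  plan:
    - [0.001, 0, -0.01, 0, 0, 0]
    - [0.003, 0, -0.019, 0, 0, 0]
    - [0.005, 0, -0.029, 0, 0, 0]
    - [0.008, 0, -0.038, 0, 0, 0]
    - [0.012, 0, -0.047, 0, 0, 0]

```text
time_s: 24.15
tool_pos: [520.6, -77.1, 78.2]
eef_rot: [[-0.001, 1.0, -0.0], [0.642, 0.001, -0.767], [-0.767, -0.001, -0.642]]
wrist_force: [0.4, -2.9, 0.6]
width: 0.1
```

```bash
python3 - <<'E'
from h import *
s=status.observe(); print(s["tool_pos"],s["wrist_force"],s["torque"])
for th in (82,84,86,88,90): print(th,step(push(th),s["eef_rot"],s).tolist())
E
```

```text
[520.583 -77.107  78.195] [ 0.447 -2.871  0.621] [-0.886  0.018 -0.023]
82 [0.001, 0.0, -0.004, 0.0, 0.0, 0.0]
84 [0.003, 0.0, -0.008, 0.0, 0.0, 0.0]
86 [0.005, 0.0, -0.012, 0.0, 0.0, 0.0]
88 [0.008, 0.0, -0.017, 0.0, 0.0, 0.0]
90 [0.01, 0.0, -0.021, 0.0, 0.0, 0.0]
```

Request:
step_arm:
  plan:
    - [0.001, 0, -0.004, 0, 0, 0]
    - [0.003, 0, -0.008, 0, 0, 0]
    - [0.005, 0, -0.012, 0, 0, 0]
    - [0.006, 0, -0.015, 0, 0, 0]
    - [0.006, 0, -0.015, 0, 0, 0]

```text
time_s: 24.65
tool_pos: [520.6, -69.5, 80.6]
eef_rot: [[-0.001, 1.0, 0.0], [0.642, 0.001, -0.766], [-0.766, -0.001, -0.642]]
wrist_force: [-1.2, -0.7, -0.3]
width: -0.0
```

Request:
step_arm:
  plan:
    - [0.0008, 0, -0.0012, 0, 0, 0]
    - [0.0015, 0, -0.0023, 0, 0, 0]
    - [0.0015, 0, -0.0023, 0, 0, 0]

```text
time_s: 24.95
tool_pos: [520.6, -68.4, 80.7]
eef_rot: [[-0.001, 1.0, 0.0], [0.642, 0.001, -0.767], [-0.767, -0.001, -0.642]]
wrist_force: [-0.7, -1.5, 1.2]
width: -0.3
```

Request:
step_arm:
  plan:
    - [0.0008, 0, -0.0012, 0, 0, 0]
    - [0.0015, 0, -0.0023, 0, 0, 0]
    - [0.0015, 0, -0.0023, 0, 0, 0]

```text
time_s: 25.25
tool_pos: [520.6, -66.9, 80.9]
eef_rot: [[-0.001, 1.0, 0.0], [0.642, 0.001, -0.767], [-0.767, -0.001, -0.642]]
wrist_force: [-0.6, -1.2, 0.9]
width: 0.1
```

Request:
step_arm:
  plan:
    - [0.0013, 0, -0.0015, 0, 0, 0]
    - [0.0026, 0, -0.003, 0, 0, 0]
    - [0.0026, 0, -0.003, 0, 0, 0]

```text
time_s: 25.55
tool_pos: [520.6, -64.8, 80.9]
eef_rot: [[-0.001, 1.0, 0.0], [0.642, 0.001, -0.766], [-0.766, -0.0, -0.642]]
wrist_force: [0.2, -0.5, 1.0]
width: -0.1
```

Request:
step_arm:
  plan:
    - [0.0013, 0, -0.0015, 0, 0, 0]
    - [0.0026, 0, -0.003, 0, 0, 0]
    - [0.0026, 0, -0.003, 0, 0, 0]

```text
time_s: 25.85
tool_pos: [520.6, -62.9, 80.9]
eef_rot: [[-0.001, 1.0, 0.0], [0.642, 0.001, -0.766], [-0.766, -0.0, -0.642]]
wrist_force: [0.2, -0.7, 0.1]
width: -0.1
```

Request:
step_arm:
  plan:
    - [0.0013, 0, -0.0015, 0, 0, 0]
    - [0.0026, 0, -0.003, 0, 0, 0]
    - [0.0026, 0, -0.003, 0, 0, 0]

```text
time_s: 26.15
tool_pos: [520.7, -62.5, 80.7]
eef_rot: [[0.0, 1.0, -0.0], [0.64, -0.001, -0.768], [-0.768, 0.0, -0.64]]
wrist_force: [-1.2, -11.6, 5.4]
width: -0.1
```

Request:
step_arm:
  plan:
    - [0.0013, 0, -0.0015, 0, 0, 0]
    - [0.0026, 0, -0.003, 0, 0, 0]
    - [0.0026, 0, -0.003, 0, 0, 0]

```text
time_s: 26.45
tool_pos: [520.8, -62.2, 80.7]
eef_rot: [[0.002, 1.0, -0.001], [0.638, -0.002, -0.77], [-0.77, 0.001, -0.638]]
wrist_force: [-4.3, -23.7, 11.9]
width: -0.1
```

```bash
python3 - <<'E'
from h import *
s=status.observe(); print(s["tool_pos"],s["wrist_force"],s["torque"])
im,s=shot("top","t2"); im2,_=shot("side","s4"); w,_=shot("wrist","w11")
c=cv2.resize(im[130:345,280:395],None,fx=2.6,fy=2.6,interpolation=cv2.INTER_CUBIC)
w=cv2.resize(w,None,fx=.76,fy=.76); H=max(c.shape[0],w.shape[0]); o=np.zeros((H,c.shape[1]+w.shape[1],3),np.uint8)
o[:c.shape[0],:c.shape[1]]=c;o[:w.shape[0],c.shape[1]:]=w
cv2.imwrite("pics/mix.png",o);print(o.shape)
E
```

```text
[520.762 -62.229  80.657] [ -4.309 -23.718  11.941] [-2.614  0.666  0.562]
(559, 785, 3)
```

The force rises firmly at y≈−62.5, so the board is on its stop. I'll back off slowly and check with pictures.

Request:
step_arm:
  plan:
    - [-0.006, 0, 0.008, 0, 0, 0]
    - [-0.03, 0, 0.04, 0, 0, 0]
    - [-0.08, 0, 0.1, 0, 0, 0]
    - [-0.14, 0, 0.15, 0, -0.03, 0]
    - [-0.2, 0, 0.17, 0, -0.06, 0]

```text
time_s: 27.1
tool_pos: [519.7, -190.8, 101.9]
eef_rot: [[-0.002, 1.0, -0.003], [0.57, -0.001, -0.822], [-0.822, -0.003, -0.57]]
wrist_force: [0.8, 1.0, 0.7]
width: -0.0
```

Request:
step_arm:
  plan:
    - [-0.05, 0, 0.03, 0, -0.02, 0]
    - [-0.1, 0, 0.06, 0, -0.02, 0]
    - [-0.1, 0, 0.06, 0, -0.02, 0]
    - [-0.1, 0, 0.06, 0, -0.02, 0]

```text
time_s: 27.5
tool_pos: [520.7, -241.4, 126.6]
eef_rot: [[-0.001, 1.0, -0.0], [0.546, 0.0, -0.838], [-0.838, -0.001, -0.546]]
wrist_force: [0.6, 0.8, -0.3]
width: -0.2
```

```bash
python3 - <<'E'
from h import *
im,s=shot("top","t3"); im2,_=shot("side","s5"); w,s=shot("wrist","w12"); print(s["time_s"],s["tool_pos"],s["eef_rot"][:,0],s["wrist_force"])
a=cv2.resize(im[140:335,290:390],None,fx=2.2,fy=2.2,interpolation=cv2.INTER_CUBIC)
b=cv2.resize(im2[160:330,240:450],(530,429),interpolation=cv2.INTER_CUBIC)
w=w[0:300,:]
w=cv2.resize(w,None,fx=.55,fy=.55) if 0 else w
o=np.zeros((600,800,3),np.uint8); o[:429//1,:220]=a[:429]; 
o[:300,160:800]=w; o[300:600,380:800]=cv2.resize(b,(420,300)); o[0:429,0:160]=a[:429,30:190]
cv2.imwrite("pics/fin.png",o)
E
```

```text
27.6 [ 520.787 -240.572  126.401] [-0.002  0.547 -0.837] [-0.229  0.397 -0.615]
```

View pics/fin.png

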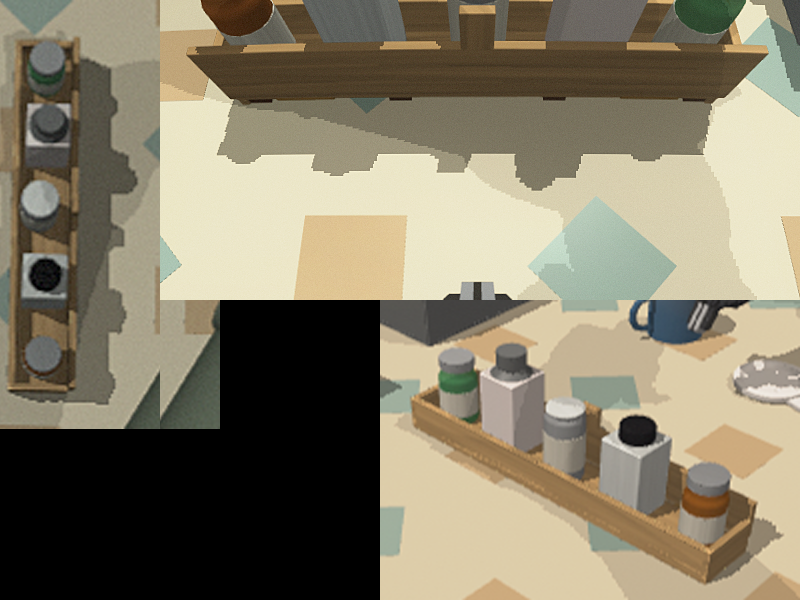

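```bash
python3 - <<'E'
from h import *
_,s=load("w12"); c=cam("wrist",s)
print(plane(c,(29,50),73),plane(c,(607,47),73),"bottom",plane(c,(78,100),18),plane(c,(552,99),18))
print("tab", plane(c,(300,7),103),plane(c,(334,7),103))
E
```

```text
[306.151 -53.422  73.   ] [735.125 -50.153  73.   ] bottom [310.589 -57.467  18.   ] [724.957 -55.984  18.   ]
tab [508.929 -51.115 103.   ] [530.9   -51.101 103.   ]
```

```bash
python3 -c "
from rig import ticket,status
print(ticket.job_done()); print(status.observe()['time_s'])"
```

```text
the job is handed in; nothing more can be done
None
the job is handed in; nothing more can be done
```

I stood the tin and then the bottle upright in their gaps, caps up, and after that shut the drop side. I handed the job in at about 27.6 s of the 72 s allowed.

**Setting down:**
- The bottle touched down gently, at about 19 N.
- The tin was pressed harder than intended: the wrist force in z reached 44 N for a moment before I backed off. That is under the 120 N wrist limit. I have no reading of whether any contact passed the 40 N limit on the arm or gripper body.

**Drop side:** I lifted it to about 52° by its tab, then pushed it gently with closed fingers. The force rose to about 24 N against the stop, and I backed off.

**Last checks:**
- The final pictures from all three cameras show both pieces upright in the row, caps up. The three round containers are still standing in their places.
- The drop side looks vertical. My measured position for its top edge came out about 3–6 mm further in than its bottom edge. I could not tell whether that was the board's inner or outer corner, but it fits fully shut.
- The robot was clear of everything at hand-in. I did not measure the mug, bowl, funnel or spoon rest again; nothing was moved near them.

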